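Show the next pricking iron to the microscope

TASK

We are checking the teeth of the pricking irons under the bench microscope. The red-handled one on the black slab has been checked: lay it gently back in its empty red-lined bay of the wooden rest, teeth the same way as the others, and let go of it; then take the brass-handled iron out of the rest and hold its teeth up to the microscope, the tips on the lens axis 60 mm in front of the glass, the iron in line with the tilted tube so that the lens looks straight at the tooth ends, and the flat of its head level from side to side. Finish holding it still there, clear of everything, and do not drop the irons, touch the microscope or disturb the black-handled iron, the mallet, the wax or the spool.

Things in the scene. Friction and masses are not known exactly. Their poses are not given: they have to be found in the camera images.
- red_iron: pricking iron with a red handle and six teeth (head 24 mm wide, 5 mm thick), lying on the black slab at the start. Handle 14 mm square, 100 mm long, then neck and flat steel head; 142 mm overall, 0.09 to 0.15 kg. x along it to the teeth, z up out of its flat. Origin under the middle of the handle.
- red_iron_grip (a point): middle of the red iron's handle, on its centre line, 7 mm above the underside; the place to grip it. Axes as the iron's.
- red_iron_tip (a point): the point between the tooth tips of the red iron, on its centre line, 92 mm from the grip point along x.
- brass_iron: pricking iron with a brass-yellow handle and four teeth (head 16 mm wide, 5 mm thick), lying in one bay of the wooden rest at the start. Handle 14 mm square, 100 mm long, then neck and flat steel head; 142 mm overall, 0.09 to 0.15 kg. x along it to the teeth, z up out of its flat. Origin under the middle of the handle.
- brass_iron_grip (a point): middle of the brass-handled iron's handle, on its centre line, about half-way between the two rails of the rest; the place to grip it. Axes as the iron's.
- brass_iron_tip (a point): the point between the tooth tips of the brass-handled iron, on its centre line, 92 mm from the grip point along x.
- black_iron: pricking iron with a black handle and two teeth (head 8 mm wide), otherwise like the others, lying in another bay of the rest; it stays there. Origin under the middle of its handle.
- rest: fixed wooden tool rest: foot board 95 x 200 mm, 12 mm thick, and two notched rails along its y, 10 mm thick, 55 mm high, 54 mm clear between them. Three bays 60 mm apart along y, each a pair of notches with floor 40 mm above the table, 17 mm wide, flaring to 27 mm at the top. Irons lie across both rails, teeth to the rest's +x. Origin: centre of the underside.
- home_seat (a point): the empty bay, the red iron's own (any of the three), with red strips on its notch floors and a red patch 50 x 30 mm on the foot board below. The point is where the middle of the handle (red_iron_grip) lies when the iron is home, 47 mm above the table; x is the way the teeth must point, z up.
- slab: fixed black punching slab, 230 x 200 x 20 mm, on the table. Origin: centre of its underside.
- scope: fixed digital microscope: black foot 140 x 120 mm, steel column 14 mm thick and 297 mm tall set 45 mm to one side (+y) of the tube, and a grey tube 37 mm thick (collar 43 mm), 122 mm long, tilting on a cross pin 235 mm above the table. It looks to the stand's -x side. Origin: on the table straight under the cross pin.
- lens (a point): centre of the microscope's front glass, 65 mm from the cross pin along the tube's axis. Axes as for focus.
- focus (a point): the point in the air, on the lens axis, 60 mm out from the front glass, where the microscope is sharp; 180 to 225 mm above the table. x points from this point along the axis into the lens (upwards by the tube's tilt), y is level, z square to both.
- scope_tube (a joint): tilt of the microscope tube: 0 when it looks level, growing (rad) as the lens looks down; between 0.1 and 0.45 at the start, different each time; stiff, it stays as it is unless pushed.
- mallet: loose mallet lying down: black rubber head 54 mm thick and 85 mm long, wooden handle. Origin under the head. Bystander.
- wax: loose round cake of yellow wax, 60 mm across, 22 mm high. Origin: centre of the underside. Bystander.
- spool: loose spool standing upright, wooden ends and reddish middle, 44 mm across, 46 mm high. Origin: centre of the underside. Bystander.
Not all that is in view belongs to the job. What is meant by the red_iron is not blue or turquoise, and is the smaller of those in its own colour.

How it is judged:
On the way, in this order (a step that is already met when the one before it is completed fails the run):
1. the red iron lies home in its red-lined bay, teeth the same way as the others, let go (x of red_iron_grip in the frame of home_seat between -0.013 and 0.013 m and y of red_iron_grip in the frame of home_seat between -0.005 and 0.005 m and z of red_iron_grip in the frame of home_seat between -0.004 and 0.004 m and x of red_iron_tip in the frame of home_seat above 0.05 m and angle between the x axis of red_iron_grip and the x axis of home_seat, either way round below 0.1 rad and contact force between the fingers and red_iron below 0.05 N and linear speed of red_iron below 0.02 m/s), for 0.2 s.
2. the brass-handled iron has been lifted out of the rest (height (world z) of brass_iron_grip above 0.075 m and contact force between the fingers and brass_iron above 2 N and contact force between brass_iron and rest below 0.05 N), for 0.2 s.
At the end, for the whole second after the job is handed in: Red iron let go in its bay (handle within 13 mm lengthwise, 5 mm sideways, 4 mm in height, 0.1 rad), teeth as the others. Brass-handled iron held still in the fingers, touching nothing else, tips within 15 mm of focus, length within 0.2 rad of the lens axis, flat within 0.2 rad of level (all of step 1 and distance between brass_iron_tip and focus below 0.015 m and angle between the x axis of brass_iron_grip and the x axis of focus, either way round below 0.2 rad and angle between the y axis of brass_iron_grip and the y axis of focus, either way round below 0.2 rad and height (world z) of brass_iron_grip above 0.09 m and contact force between the fingers and brass_iron above 2 N and linear speed of brass_iron below 0.02 m/s and distance between brass_iron_grip and lens above 0.12 m and contact force between brass_iron and rest below 0.05 N and contact force between brass_iron and slab below 0.05 N and contact force between brass_iron and scope below 0.05 N and contact force between brass_iron and red_iron below 0.05 N and contact force between brass_iron and black_iron below 0.05 N and contact force between brass_iron and mallet below 0.05 N and contact force between brass_iron and wax below 0.05 N and contact force between brass_iron and spool below 0.05 N); the arm keeps its last pose, push and grip.
It fails at once if the red iron is dropped or flung (moves faster than 0.5 m/s with no finger on it) (contact force between the fingers and red_iron below 0.02 N and linear speed of red_iron above 0.5 m/s).
It fails at once if the brass-handled iron is dropped or flung (moves faster than 0.5 m/s with no finger on it) (contact force between the fingers and brass_iron below 0.02 N and linear speed of brass_iron above 0.5 m/s).
It fails at once if the microscope is touched (more than 0.5 N) (contact force between scope and anything else above 0.5 N).
It fails at once if the black-handled iron is moved by more than 10 mm (distance of black_iron from where it was at the start of the episode above 0.01 m).
It fails at once if the mallet, the wax or the spool is moved by more than 15 mm (distance of any of mallet, wax, spool from where it was at the start of the episode above 0.015 m).
It also fails if it takes over 61 s, if anything falls off the work surface, if the arm or the gripper's body presses on something with over 40 N, if the wrist force passes 120 N, or if a joint passes its speed limit or range.

ROBOT

A 7-joint arm with a two-finger parallel gripper is mounted at the origin on the work surface. World frame = base frame: x ahead of the robot, y to its left, z up, the work surface at z = 0. Lengths are in m, angles in rad, forces in N, time in s.
With the tool pointing down it reaches from about 0.4 to 0.875 m from the base axis. Payload 4.4 kg.
Tool frame: the origin (TCP) lies at the very end of the fingers, on their centre line; the grasp point (between the pads) lies arm.tcp_to_grasp behind it (arm.tcp_to_grasp is the distance from the TCP to the grasp point, in m); z points along the fingers, y is the line along which they close (so a half turn about z gives the same grasp; the last joint's range is limited). The gripper opens to 85 mm and grips with 20 to 120 N. Pads are 22 mm wide; open, the fingers measure 114 mm over their backs; the gripper's body (76 mm by 85 mm) begins 54 mm behind the grasp point. The pads swing forward as they close: fully open they stand 13 mm farther back than shut.
Start: joints at [-1.243, 0.628, 0.038, 1.517, -0.027, 0.996, -0.02], TCP at [0.249, 0.6, 0.231] pointing down, gripper open.
Joint ranges: [-3.06, 3.06], [-0.37, 2.12], [-1.25, 1.32], [0.18, 2.47], [-1.1, 4.24], [0.23, 1.98], [-2.94, 2.94]. Speed limits (rad/s): [2.57, 2.57, 3.14, 3.14, 3.14, 3.14, 3.14].

INTERFACE

Orientations are given as [roll, pitch, yaw] about the fixed x, y, z axes, in that order (R = Rz(yaw) Ry(pitch) Rx(roll)).
In Python, from cell import arm gives the robot as it stands. Calls block until the motion is done:
- arm.move_pose(position, orientation): joint-space move of the TCP to a pose.
- arm.movel(position, attitude=None, v=0.15, max_force=None): straight line of the TCP; attitude=None keeps the orientation; v is the mean speed in m/s. With max_force (N) it stops when the force on the tool has changed by that much, and returns True; else False.
- arm.move_j(angles): joint-space move.
- arm.command_gripper(opening, newtons=None): finger opening in m; newtons is the grip in N (None keeps the last); returns when the fingers have stopped.
- arm.dwell(seconds).
- arm.solve_ik(position, orientation): joint angles nearest the present ones, or None.
- arm.state(): the state.
- arm.read_camera(name): name is "scene" or "top" or "wrist"; returns a dict with "image" (400x640x3 uint8, blue, green, red), "K" (3x3 intrinsics, pixels), "k1" (the pictures are not rectified: a ray, as slopes to the right and down, at radius r is drawn at 1 + k1 r^2 times it, then the intrinsics apply), "R" (3x3) and "t" (3): a world point X has camera coordinates R X + t. Camera axes: x right, y down, z forward; pixel columns grow to the right and rows downward; lengths in m; the calibration is good to about 2 mm. A picture is of the moment at which its call begins. There is no depth.
A pose or a line that the arm cannot do raises arm.MotionError and nothing moves.
- arm.hand_in(): hands the job in; it is judged then, once.
The state is a dict: "time_s": time; "joint_pos": joint angles; "joint_vel": joint speeds; "joint_efforts": joint torques, N m; "tool_pos": TCP position; "tcp_rot": TCP orientation; "contact_force": force on the tool from outside, world axes, zero at the start; "torque": the same for the moment, N m; "opening": finger opening in m; "grip_force": force on a finger pad.
Only numpy, scipy, OpenCV 4.12 (cv2) and the standard library are available. Lean on these libraries where they do the work, as an engineer would, in place of code of your own. Each camera call takes 0.05 s, during which the arm holds its last target. There are 200 camera calls.

## Working session

There is one attempt and no reset: what is moved stays moved. The work goes in short steps, each a Python script; the robot and the scene stay as the last script left them, time stands still between calls to the robot, and variables do not carry over. Pictures are saved under pics/ and viewed, at most 10 in all, crops included, and the job is handed in when it is done.

```bash
ls; mkdir -p pics; cat > h.py <<'E'
import numpy as np, cv2
from cell import arm
def cam(n,save=None):
    c=arm.read_camera(n)
    c={k:(np.array(v) if k!='name' else v) for k,v in c.items()}
    if save: cv2.imwrite('pics/'+save,c['image'])
    np.savez('pics/'+n+'_last.npz',**c)
    return c
def ray(c,uv):
    K=c['K'];k1=float(c['k1'])
    d=np.array([[k1,0,0,0]],float)[0]
    p=cv2.undistortPoints(np.array(uv,float).reshape(-1,1,2),K,d).reshape(-1,2)
    D=np.c_[p,np.ones(len(p))]@c['R']
    return -c['R'].T@c['t'],D/np.linalg.norm(D,axis=1)[:,None]
def plane(c,uv,z):
    o,D=ray(c,uv); return o+D*((z-o[2])/D[:,2])[:,None]
def tri(c1,p1,c2,p2):
    o1,d1=ray(c1,[p1]);o2,d2=ray(c2,[p2]);d1=d1[0];d2=d2[0]
    s=np.linalg.lstsq(np.c_[d1,-d2],o2-o1,rcond=None)[0]
    a=o1+s[0]*d1;b=o2+s[1]*d2
    return (a+b)/2,np.linalg.norm(a-b)
def proj(c,X):
    X=np.atleast_2d(X)
    r,_=cv2.Rodrigues(c['R']); return cv2.projectPoints(X.astype(float),r,c['t'].astype(float),c['K'],np.array([float(c['k1']),0,0,0]))[0].reshape(-1,2)
def load(n): return dict(np.load('pics/'+n+'.npz'))
E
python3 - <<'E'
from h import *
for n in('scene','top'):
    c=cam(n,n+'0.png'); print(n,-c['R'].T@c['t'],c['R'][2],c['k1'],c['K'][0,0])
s=arm.state(); print(s['time_s'],s['tool_pos'],s['tcp_rot'],s['opening'],arm.tcp_to_grasp)
E
```

```text
pics
scene [ 1.38341481 -0.37867167  0.96877084] [-0.70732433  0.28557077 -0.64663872] -0.11008132582525573 475.546064593639
top [ 0.27418603 -0.04040441  1.41059436] [ 0.19349299 -0.01018278 -0.98104881] -0.02976498272119586 377.17577962363816
0.1 [0.24912714 0.59975648 0.23049024] [-3.13987238e+00 -1.52437899e-05  2.74784334e+00] 0.08546742958090583 0.0187
```

View pics/scene0.png

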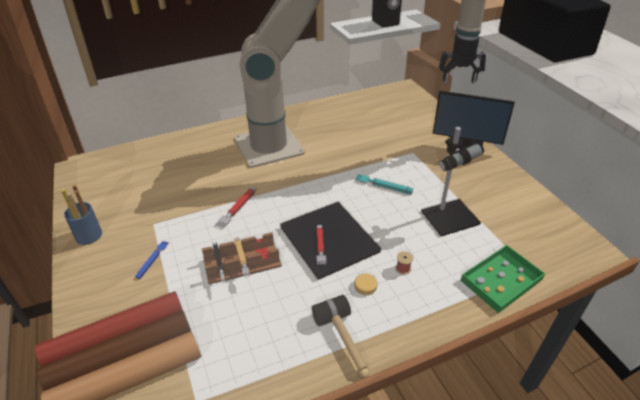

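View pics/top0.png

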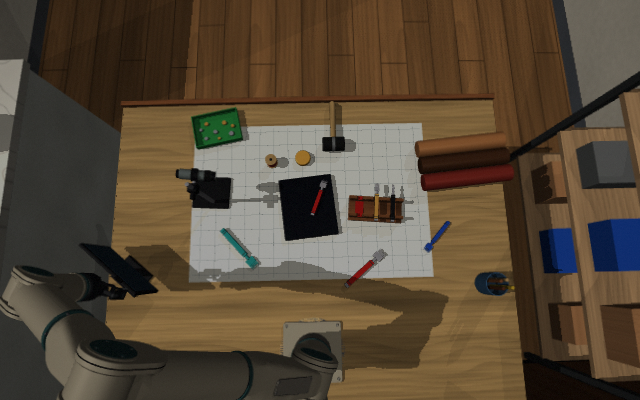

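The scene view shows the red iron on the slab (about 321,245), the rest (240,257; red bay at its right end, brass iron at 241,255, black at 217,260) and the scope tube (462,155). The top view shows the slab iron at (318,197), the rest at (376,208), and the scope at (200,180). The larger red iron at (365,268) is the decoy.

```bash
python3 - <<'E'
from h import *
s=load('scene_last');t=load('top_last')
a=cv2.resize(s['image'][120:240,400:520],(400,400),interpolation=cv2.INTER_CUBIC)
b=cv2.resize(t['image'][155:215,165:245],(400,300),interpolation=cv2.INTER_CUBIC)
d=cv2.resize(t['image'][170:245,275:415],(800*7//10,300),interpolation=cv2.INTER_CUBIC)
im=np.zeros((600,800,3),np.uint8)
im[:400,:400]=a; im[:300,400:]=b; 
im[300:,400:]=cv2.resize(t['image'][165:240,315:415],(400,300),interpolation=cv2.INTER_CUBIC)
cv2.imwrite('pics/crop1.png',im)
for n,uv,z in [('red',(318,197),.027),('redhead',(324,183),.022),('rest',(376,208),.04),('brasshead',(377,187),.045),('brasstail',(376,219),.047),('blackhead',(394,187),.045),('redbay',(360,208),.012),('slab',(309,207),.02),('mallet',(333,144),.03),('wax',(303,158),.02),('spool',(271,160),.046),('scopefoot',(212,192),.01)]:
    print(n,plane(t,[uv],z)[0].round(3))
E
```

```text
red [ 0.549 -0.034  0.027]
redhead [ 0.604 -0.058  0.022]
rest [ 0.501 -0.247  0.04 ]
brasshead [ 0.579 -0.254  0.045]
brasstail [ 0.459 -0.244  0.047]
blackhead [ 0.577 -0.317  0.045]
redbay [ 0.507 -0.191  0.012]
slab [0.513 0.001 0.02 ]
mallet [ 0.755 -0.096  0.03 ]
wax [0.705 0.02  0.02 ]
spool [0.692 0.14  0.046]
scopefoot [0.581 0.368 0.01 ]
```

View pics/crop1.png

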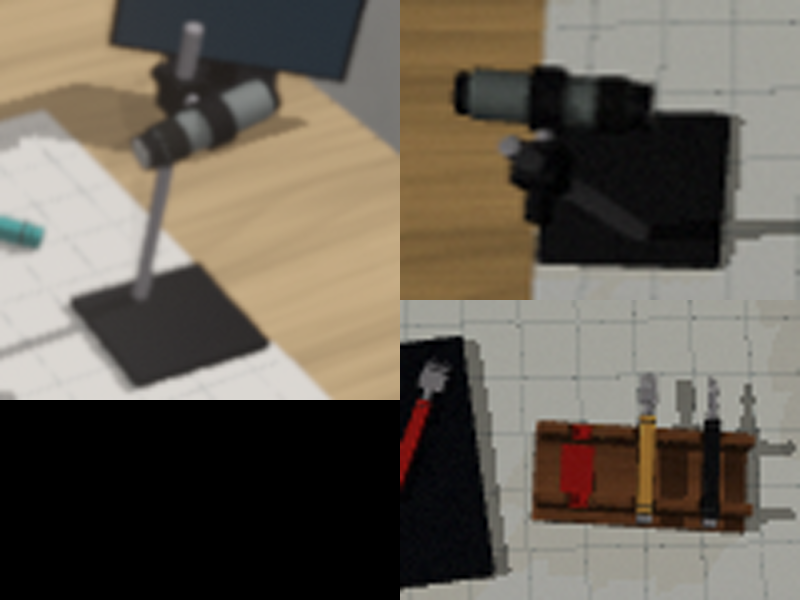

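Crops: the tube's lens end is at about scene (444,165) and top (215,174), and it looks towards −y. The red bay is the rest's +y end, and teeth point to +x. I'll lift clear and take wrist views.

```bash
python3 - <<'E'
from h import *
s=load('scene_last');t=load('top_last')
for n,p,q in [('lens',(444.5,165),(215.4,174)),('rear',(481,147.6),(176.2,173.4))]: print(n,tri(s,p,t,q))
arm.movel([.249,.6,.45],v=.25)
arm.move_pose([.42,-.02,.45],[np.pi,0,1.5])
w=cam('wrist','w1.png'); S=arm.state()
print(S['time_s'],S['tool_pos'],S['joint_pos'],-w['R'].T@w['t'],w['R'][2],w['k1'],w['K'][0,0])
for n,X in [('red',(.549,-.034,.027)),('rest',(.5,-.247,.04))]: print(n,proj(w,np.array(X)))
E
```

```text
lens (array([0.59606801, 0.30109072, 0.22509202]), np.float64(0.00951935382068435))
rear (array([0.59425718, 0.41882429, 0.2469519 ]), np.float64(0.005612355505749886))
3.4667 [ 0.42037477 -0.01895271  0.44987685] [-0.68099283  0.10373586  0.74662182  1.74278528 -0.07229518  1.32336266
  0.01208485] [0.42563199 0.06210227 0.5917542 ] [-0.02205092 -0.31653471 -0.94832459] -0.06437017347763342 320.5851172283891
red [[392.54780742 141.81272952]]
rest [[368.45128865 254.38322785]]
```

View pics/w1.png

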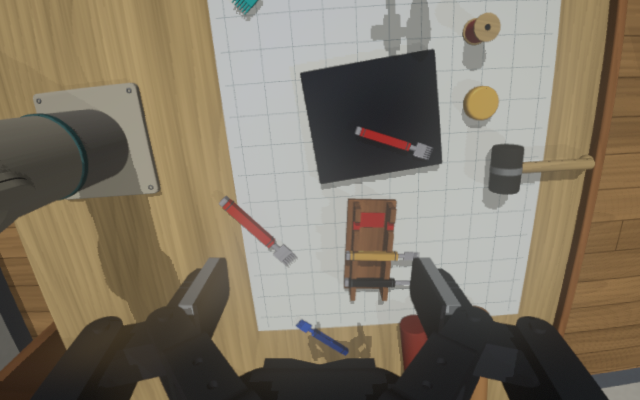

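The wrist view shows the red iron at (390,140), the red bay patch at (373,220), the brass iron at (372,257) and the black iron at (370,283). Two closer wrist views will give stereo.

```bash
cat >> h.py <<'E'
def comps(c,col,amin=60):
    h=cv2.cvtColor(c['image'],cv2.COLOR_BGR2HSV)
    if col=='red': m=cv2.inRange(h,(0,150,70),(6,255,255))|cv2.inRange(h,(172,150,70),(180,255,255))
    if col=='brass': m=cv2.inRange(h,(14,120,110),(28,255,255))
    n,l,st,ce=cv2.connectedComponentsWithStats(m)
    out=[]
    for i in range(1,n):
        if st[i,4]<amin: continue
        ys,xs=np.nonzero(l==i); r=cv2.minAreaRect(np.c_[xs,ys].astype(np.float32))
        out.append((st[i,4],np.array(r[0]),r[1],r[2],cv2.boxPoints(r)))
    return sorted(out,key=lambda o:-o[0])
E
python3 - <<'E'
from h import *
arm.move_pose([.46,-.13,.26],[np.pi,0,1.5]); a=cam('wrist','a.png'); np.savez('pics/wa.npz',**a)
arm.movel([.58,-.09,.26],v=.2); b=cam('wrist','b.png'); np.savez('pics/wb.npz',**b)
for c in(a,b):
    for col in('red','brass'):
        for o in comps(c,col): print(col,o[0],o[1].round(1),np.round(o[2],1),round(o[3],1),plane(c,[o[1]],.03)[0].round(3))
im=np.zeros((600,800,3),np.uint8)
u,v=proj(a,np.array([.52,-.22,.04]))[0].astype(int); u2,v2=proj(b,np.array([.52,-.22,.04]))[0].astype(int);print(u,v,u2,v2)
def crop(c,u,v):
    x=min(max(u-100,0),440);y=min(max(v-100,0),200);print(x,y);return cv2.resize(c['image'][y:y+200,x:x+200],(400,400),interpolation=cv2.INTER_CUBIC)
im[:400,:400]=crop(a,u,v);im[:400,400:]=crop(b,u2,v2);cv2.imwrite('pics/crop2.png',im[:400])
print(arm.state()['time_s'])
E
```

```text
red 1016 [380.4  65.8] [71.5 14.2] 18.7 [ 0.535 -0.027  0.03 ]
red 906 [356.5 200. ] [24. 47.] 90.0 [ 0.503 -0.18   0.03 ]
red 901 [172.5 204.5] [75. 17.] 45.0 [ 0.274 -0.17   0.03 ]
red 74 [142.5 175. ] [ 4.9 17.7] 45.0 [ 0.244 -0.13   0.03 ]
red 73 [389.5 207.5] [11.  9.] 90.0 [ 0.544 -0.193  0.03 ]
red 60 [342.8  53.3] [ 4.1 13.9] 18.4 [ 0.495 -0.012  0.03 ]
brass 1541 [532.5  18.5] [37. 49.] 90.0 [0.703 0.014 0.03 ]
brass 868 [365.  252.9] [62.1 15.4] 1.1 [ 0.512 -0.255  0.03 ]
brass 90 [633.5 354.1] [ 8.8 12.2] 82.9 [ 0.957 -0.484  0.03 ]
brass 79 [636.7 327.5] [ 8.1 25.3] 15.9 [ 0.944 -0.427  0.03 ]
brass 68 [504. 393.] [ 8. 12.] 0.0 [ 0.737 -0.535  0.03 ]
red 979 [275.9 109.7] [70.3 14.1] 16.7 [ 0.534 -0.027  0.03 ]
red 899 [102.  236.4] [77.8 17.5] 39.2 [ 0.285 -0.168  0.03 ]
red 522 [283.  234.2] [38.8 22.5] 12.7 [ 0.526 -0.181  0.03 ]
red 66 [ 69.  208.5] [ 4.9 17.7] 45.0 [ 0.251 -0.127  0.03 ]
brass 13012 [602.5 174.5] [349.  73.] 90.0 [ 0.936 -0.13   0.03 ]
brass 2174 [609.7 369.2] [44.7 64.8] 82.7 [ 1.037 -0.471  0.03 ]
brass 2165 [428.8  51.4] [50.9 52.7] 59.0 [0.706 0.023 0.03 ]
brass 854 [273.5 285. ] [16. 59.] 90.0 [ 0.504 -0.256  0.03 ]
371 231 281 265
271 131
181 165
5.2417
```

View pics/crop2.png

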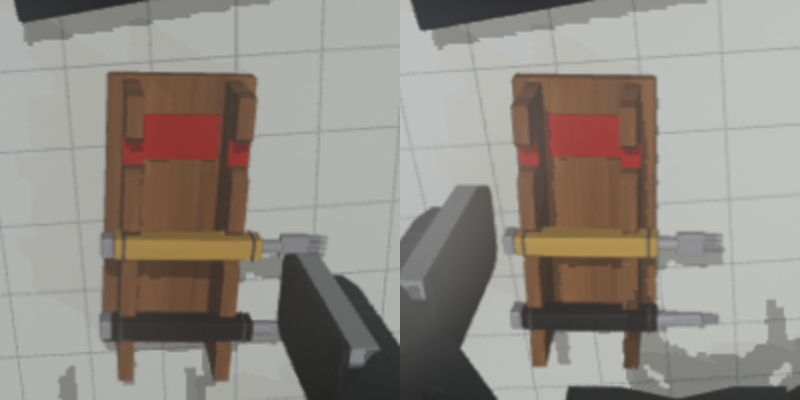

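Crops: red patch corners in a are (343,188)–(380,211). The brass tip is at a(434,253) and b(341.5,287), its butt at a(321.5,253) and b(233,285.5). The red strips sit on both rails. Triangulating.

```bash
python3 - <<'E'
from h import *
a=load('wa');b=load('wb')
A=lambda x,y:(271+x/2,131+y/2)
B=lambda x,y:(181+(x-400)/2,165+y/2)
P={}
for n,p,q in [('brass_tip',A(326,244),B(721,244)),('brass_butt',A(101,244),B(504,241)),('black_butt',A(102,327),B(512,315)),
 ('patchTL',A(144,114),B(547,115)),('patchBL',A(144,160),B(550,157)),('stripL',A(123,165),B(521,167)),('stripR',A(249,167),B(641,168))]:
    X,e=tri(a,p,b,q); P[n]=X; print(n,X.round(4),round(e,4))
print('patch a plane',plane(a,[A(144,114),A(222,114),A(218,160),A(144,160)],.012).round(4))
print('black tip',plane(b,[B(718,319)],.047).round(4))
for c in (a,b):
    print('brasslen',plane(c,[A(326,244),A(101,244)] if c is a else [B(721,244),B(504,241)],.047).round(4).tolist())
ends=[]
for c in(a,b):
    o=[x for x in comps(c,'red',300) if abs(plane(c,[x[1]],.03)[0][0]-.535)<.01][0]
    bx=o[4]; l=[np.linalg.norm(bx[i]-bx[(i+1)%4]) for i in range(4)]; i=int(np.argmin(l[:2]))
    e=[(bx[i]+bx[(i+1)%4])/2,(bx[(i+2)%4]+bx[(i+3)%4])/2]; e.sort(key=lambda v:v[0]); ends.append(e)
for k in(0,1): print('red end',k,tri(a,ends[0][k],b,ends[1][k]), plane(a,[ends[0][k]],.032).round(4),plane(b,[ends[1][k]],.032).round(4))
print('red butt bit',plane(a,[(342.8,53.3)],.032).round(4))
im=np.hstack([cv2.resize(c['image'][y:y+110,x:x+130],(400,338),interpolation=cv2.INTER_CUBIC) for c,x,y in((a,325,25),(b,220,70))]);cv2.imwrite('pics/crop3.png',im)
E
```

```text
brass_tip [ 0.5956 -0.2505  0.0506] 0.001
brass_butt [ 0.4558 -0.2404  0.0487] 0.0003
black_butt [ 0.4521 -0.2988  0.0509] 0.0014
patchTL [ 0.4881 -0.1681  0.0159] 0.0003
patchBL [ 0.4864 -0.198   0.0179] 0.0009
stripL [ 0.4725 -0.1923  0.04  ] 0.0002
stripR [ 0.5487 -0.1981  0.0414] 0.0008
patch a plane [[ 0.4884 -0.1695  0.012 ]
 [ 0.5381 -0.173   0.012 ]
 [ 0.5352 -0.2043  0.012 ]
 [ 0.4869 -0.2008  0.012 ]]
black tip [[ 0.591  -0.3138  0.047 ]]
brasslen [[0.5967, -0.252, 0.047], [0.4557, -0.2412, 0.047]]
brasslen [[0.5959, -0.2536, 0.047], [0.4552, -0.2417, 0.047]]
red end 0 (array([ 0.49834018, -0.0132674 ,  0.03235317]), np.float64(0.0005901516950341803)) [[ 0.4985 -0.0135  0.032 ]] [[ 0.4982 -0.013   0.032 ]]
red end 1 (array([ 0.57148374, -0.04127214,  0.03231982]), np.float64(0.0009109764426390171)) [[ 0.5717 -0.0417  0.032 ]] [[ 0.5713 -0.0409  0.032 ]]
red butt bit [[ 0.4945 -0.0122  0.032 ]]
```

View pics/crop3.png

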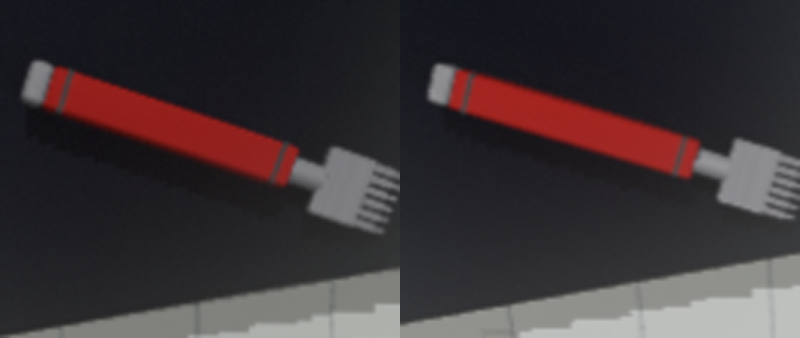

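The crop shows the handle running from butt cap to head, with its grip point 4 mm butt-ward of the band midpoint. Grasping the red iron.

```bash
python3 - <<'E'
from h import *
g=np.array([.5312,-.0259]);y1=-.3656
arm.move_pose([*g,.12],[np.pi,0,y1])
print(arm.movel([*g,.0225],v=.12,max_force=10))
arm.command_gripper(0.0,40)
S=arm.state();print(S['opening'],S['grip_force'],S['tool_pos'],S['time_s'])
if S['opening']>.008:
    arm.movel([*g,.13],v=.12)
    arm.move_pose([.511,-.1862,.13],[np.pi,0,-.077])
    c=cam('scene');w=cam('wrist','w2.png')
    S=arm.state();print(S['opening'],S['grip_force'],S['tool_pos'],S['tcp_rot'],S['joint_pos'],S['time_s'])
E
```

```text
False
0.013133247712258302 40.57838022708893 [ 0.53129398 -0.02578762  0.02273386] 8.1417
0.012758083684194213 40.051735639572144 [ 0.5111354  -0.18450709  0.1292767 ] [-3.14018431e+00  1.22605237e-03 -7.52128448e-02] [-0.19709126  0.76712343  0.80720599  1.92608589 -0.77851592  0.79667121
 -0.59368502] 9.975
```

View pics/w2.png

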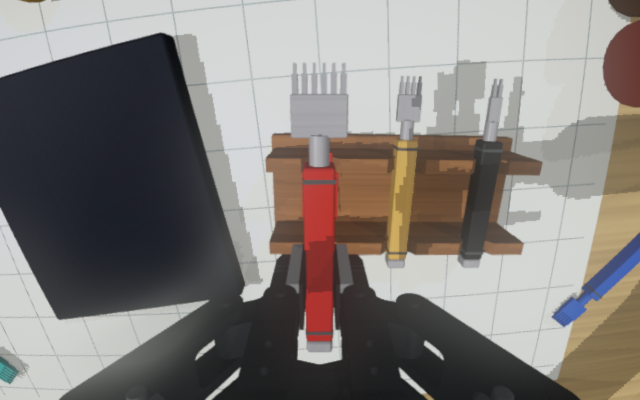

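The red iron is held straight (tips at (319,65)), aligned with the brass and black irons and above its bay. Lowering it.

```bash
python3 - <<'E'
from h import *
w=load('wrist_last')
print('tip',plane(w,[(319,65)],.134),'butt',plane(w,[(319,348)],.134))
print('brass',plane(w,[(410,78),(396,262)],.049))
t=[.511,-.1862]
arm.movel([*t,.062],v=.1)
print(arm.movel([*t,.0425],v=.04,max_force=6)); S=arm.state();print(S['tool_pos'],S['contact_force'])
arm.dwell(.2)
arm.command_gripper(.03); arm.dwell(.2)
print(arm.state()['tool_pos'],arm.state()['opening'])
arm.movel([*t,.13],v=.15)
w=cam('wrist','w3.png');np.savez('pics/w3.npz',**w)
S=arm.state();print(S['tool_pos'],S['time_s'])
E
```

```text
tip [[ 0.60147275 -0.19236922  0.134     ]] butt [[ 0.45922913 -0.18125612  0.134     ]]
brass [[ 0.59507619 -0.25180074  0.049     ]
 [ 0.45860823 -0.24204214  0.049     ]]
True
[ 0.51083253 -0.1858901   0.04272221] [-0.15087745  0.27394007  6.18769572]
[ 0.51030672 -0.18546353  0.04213251] 0.030263356918486965
[ 0.51042991 -0.18557758  0.12910557] 12.8
```

View pics/w3.png

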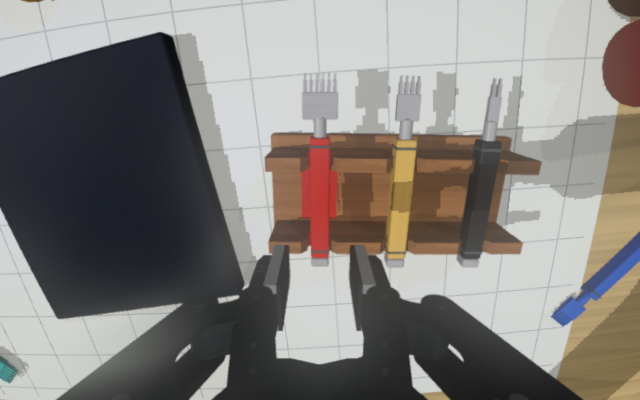

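The red iron lies centred in its bay. Now the brass one: grasp, lift, then look at the scope from two wrist poses.

```bash
python3 - <<'E'
from h import *
g=np.array([.505,-.245]);y=-.077
arm.move_pose([*g,.13],[np.pi,0,y])
print(arm.movel([*g,.0295],v=.12,max_force=10))
arm.command_gripper(0.0,60)
S=arm.state();print(S['opening'],S['grip_force'],S['tool_pos'],S['time_s'])
assert S['opening']>.008
arm.movel([*g,.11],v=.08); arm.dwell(.3)
arm.movel([*g,.30],v=.25)
S=arm.state();print(S['opening'],S['grip_force'],S['tool_pos'],S['time_s'])
for tl in(.6,.8,1.0,1.2):
  for x in(.5,.6,.66):
    for yy in (0,.05):
      for z in(.3,.36): 
        if arm.solve_ik([x,yy,z],[np.pi,-tl,1.57]) is not None: print(tl,x,yy,z,end=' | ')
E
```

```text
False
0.012616499310584953 59.249067306518555 [ 0.50557632 -0.24535774  0.03044012] 14.4167
0.01296972925742835 58.4055894613266 [ 0.50439963 -0.2441948   0.29876942] 16.7833
0.6 0.5 0 0.3 | 0.6 0.5 0 0.36 | 0.6 0.5 0.05 0.3 | 0.6 0.5 0.05 0.36 | 0.6 0.6 0 0.3 | 0.6 0.6 0 0.36 | 0.6 0.6 0.05 0.3 | 0.6 0.6 0.05 0.36 | 0.6 0.66 0 0.3 | 0.6 0.66 0 0.36 | 0.6 0.66 0.05 0.3 | 0.6 0.66 0.05 0.36 | 0.8 0.5 0 0.3 | 0.8 0.5 0 0.36 | 0.8 0.5 0.05 0.3 | 0.8 0.5 0.05 0.36 | 0.8 0.6 0 0.3 | 0.8 0.6 0 0.36 | 0.8 0.6 0.05 0.3 | 0.8 0.6 0.05 0.36 | 0.8 0.66 0 0.3 | 0.8 0.66 0 0.36 | 0.8 0.66 0.05 0.3 | 0.8 0.66 0.05 0.36 | 1.0 0.5 0 0.3 | 1.0 0.5 0 0.36 | 1.0 0.5 0.05 0.3 | 1.0 0.5 0.05 0.36 | 1.0 0.6 0 0.3 | 1.0 0.6 0 0.36 | 1.0 0.6 0.05 0.3 | 1.0 0.6 0.05 0.36 | 1.0 0.66 0 0.3 | 1.0 0.66 0 0.36 | 1.0 0.66 0.05 0.3 | 1.0 0.66 0.05 0.36 | 1.2 0.5 0 0.3 | 1.2 0.5 0 0.36 | 1.2 0.5 0.05 0.3 | 1.2 0.5 0.05 0.36 | 1.2 0.6 0 0.3 | 1.2 0.6 0 0.36 | 1.2 0.6 0.05 0.3 | 1.2 0.6 0.05 0.36 | 1.2 0.66 0 0.3 | 1.2 0.66 0 0.36 | 1.2 0.66 0.05 0.3 | 1.2 0.66 0.05 0.36 |
```

```bash
python3 - <<'E'
from h import *
V=[]
for i,(x,yw) in enumerate([(.68,1.75),(.48,1.35)]):
    arm.move_pose([x,.03,.34],[np.pi,-1.0,yw]); arm.dwell(.2)
    c=cam('wrist',f's{i}.png'); np.savez(f'pics/ws{i}.npz',**c); V.append(c)
V+=[cam('scene'),cam('top')]
ims=[]
C=np.array([.596,.35,.23])
for c,(w,h) in zip(V,[(160,120)]*2+[(80,60)]*2):
    u,v=proj(c,C)[0].astype(int); x=min(max(u-w//2,0),640-w);y=min(max(v-h//2,0),400-h)
    print((u,v),'origin',x,y,'scale',400/w,'cam',(-c['R'].T@c['t']).round(3)); ims.append(cv2.resize(c['image'][y:y+h,x:x+w],(400,300),interpolation=cv2.INTER_CUBIC))
cv2.imwrite('pics/crop4.png',np.vstack([np.hstack(ims[:2]),np.hstack(ims[2:])]))
S=arm.state();print(S['tool_pos'],S['opening'],S['grip_force'],S['time_s'])
E
```

```text
(np.int64(301), np.int64(86)) origin 221 26 scale 2.5 cam [ 0.693 -0.045  0.485]
(np.int64(348), np.int64(83)) origin 268 23 scale 2.5 cam [ 0.464 -0.045  0.485]
(np.int64(458), np.int64(159)) origin 418 129 scale 5.0 cam [ 1.383 -0.379  0.969]
(np.int64(198), np.int64(173)) origin 158 143 scale 5.0 cam [ 0.274 -0.04   1.411]
[0.48050499 0.02999654 0.33963137] 0.012994982462919935 58.5489284992218 19.4917
```

View pics/crop4.png

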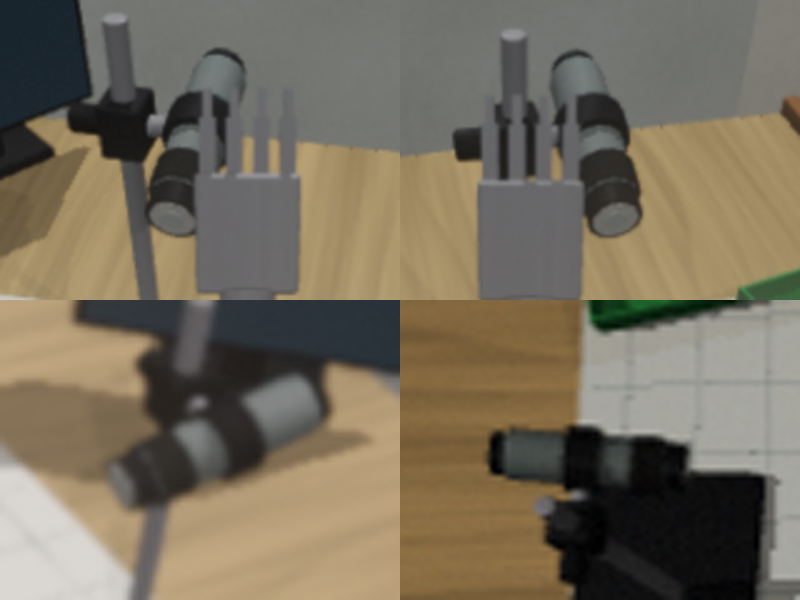

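Top-row wrist crops: glass centre at (176,219) and (612,218), tube rear end at about (222,62) and (573,63). The brass iron is held straight.

```bash
python3 - <<'E'
from h import *
a=load('ws0');b=load('ws1');s=load('scene_last');t=load('top_last')
A=lambda x,y:(221+x/2.5,26+y/2.5)
B=lambda x,y:(268+(x-400)/2.5,23+y/2.5)
L,e=tri(a,A(176,219),b,B(612,218)); R,e2=tri(a,A(222,62),b,B(573,63)); print(L,e,R,e2,np.linalg.norm(L-R))
d=(R-L)/np.linalg.norm(R-L); print('yaw',np.arctan2(d[1],d[0]),'tilt',np.arcsin(d[2]),'tilt from pin height',np.arcsin((.235-L[2])/.065))
for c,n in((s,'scene'),(t,'top')): print(n,proj(c,np.array([L,R])).round(1).tolist())
L2,e=tri(s,(443,165.6),t,(214.5,175.2));print(L2,e)
# tilt from top view of axis end points at pin geometry; held tip & axis
r=arm.state(); print(r['tcp_rot'])
w=b
print('tip seen at crop',proj(w,np.array(r['tool_pos'])))
E
```

```text
[0.59117138 0.30633404 0.21447236] 0.0006335222557632476 [0.5959881  0.41551918 0.2505791 ] 0.0002890165389215362 0.11510123022105032
yaw 1.5267097451816944 tilt 0.3190825664084365 tilt from pin height 0.32131010192105963
scene [[442.7, 167.2], [479.7, 147.4]]
top [[213.3, 175.6], [176.0, 172.1]]
[0.59206261 0.30285915 0.22065349] 0.004631260386797832
[-3.14135691 -0.99986082  1.35047928]
tip seen at crop [[318.21011833 258.64592207]]
```

```bash
cat > goal.py <<'E'
from h import *
from scipy.spatial.transform import Rotation as Ro
tilt,yaw=.315,1.545
L=np.array([.5912,.3055,.2155])
d=np.array([np.cos(tilt)*np.cos(yaw),np.cos(tilt)*np.sin(yaw),np.sin(tilt)])
F=L-.06*d; rpy=[np.pi,-tilt,yaw]; Rm=Ro.from_euler('xyz',rpy).as_matrix()
off=np.array([.091,0,-.0166]); T=F-Rm@off
E
python3 - <<'E'
from goal import *
b=load('ws1');S=arm.state();R0=Ro.from_euler('xyz',S['tcp_rot']).as_matrix()
print('pred tip px',proj(b,np.array(S['tool_pos'])+R0@off),'seen',(321,61))
print('axis check',Rm[:,0],d,Rm[:,2],'T',T,'F',F)
pre=T-.12*d
arm.move_pose(pre,rpy); arm.dwell(.2)
print(arm.state()['tool_pos']-pre)
arm.movel(T,rpy,v=.06,max_force=8); arm.dwell(.5)
S=arm.state();R1=Ro.from_euler('xyz',S['tcp_rot']).as_matrix()
print('TCP err',S['tool_pos']-T,'tip-F',S['tool_pos']+R1@off-F,S['grip_force'],S['contact_force'],S['time_s'])
V=[cam('wrist'),cam('scene'),cam('top')]
ims=[V[0]['image'][:240,160:480]]
ims=[cv2.resize(ims[0],(400,300))]
for c in V[1:]:
    u,v=proj(c,F)[0].astype(int);print((u,v),'origin',u-50,v-38); ims.append(cv2.resize(c['image'][v-38:v+37,u-50:u+50],(400,300),interpolation=cv2.INTER_CUBIC))
    print(proj(c,np.array([F,L])).round(1).tolist())
print('wrist F,L px',proj(V[0],np.array([F,L])).round(1).tolist())
for c,n in zip(V,('w','s','t')): np.savez(f'pics/f{n}.npz',**c)
cv2.imwrite('pics/fin.png',np.vstack([np.hstack(ims[:2]),np.hstack([ims[2],ims[2]*0])]))
E
```

```text
pred tip px [[318.06471501  60.89211317]] seen (321, 61)
axis check [0.02452433 0.95048004 0.30981647] [0.02452433 0.95048004 0.30981647] [ 0.00799124  0.30971339 -0.95079638] T [0.58762948 0.16711876 0.15293449] F [0.58972854 0.2484712  0.19691101]
[ 4.84866080e-05 -2.02937274e-03  8.73240122e-04]
TCP err [-1.89947231e-05 -2.62559021e-05 -3.35774034e-05] tip-F [-1.12609972e-05 -2.55975572e-05 -3.51651349e-05] 58.440223932266235 [ 0.20357937  0.04743517 -1.35543092] 23.3083
(np.int64(423), np.int64(177)) origin 373 139
[[423.0, 177.6], [442.5, 167.0]]
(np.int64(232), np.int64(176)) origin 182 138
[[232.2, 177.0], [213.5, 175.5]]
wrist F,L px [[319.9, 61.3], [319.7, -128.4]]
```

View pics/fin.png

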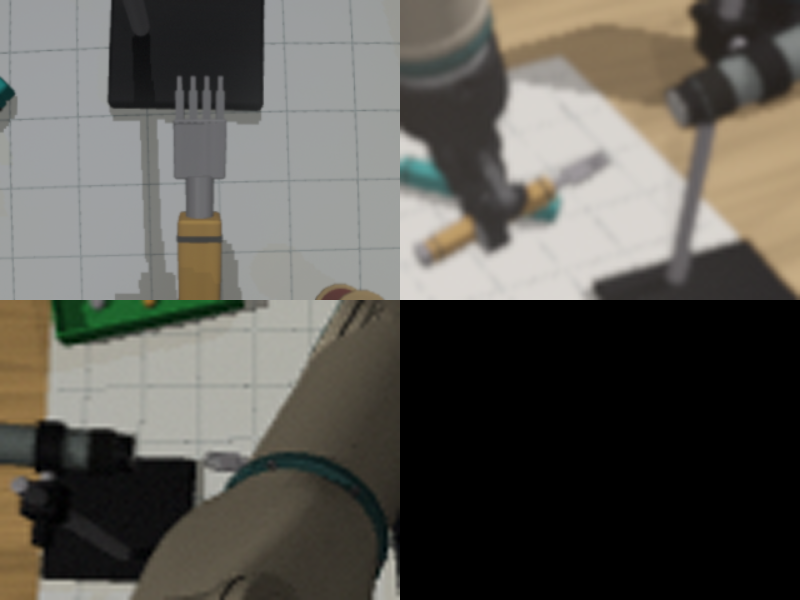

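The final views show the teeth tips at scene (425,178) and top (233,178), within about 2 px of the intended focus. The iron is in line with the tube and clear of everything, so I'm handing in.

```bash
python3 - <<'E'
from h import *
S=arm.state();print(S['grip_force'],np.abs(S['joint_vel']).max(),S['time_s']); print(arm.hand_in())
E
```

```text
58.44142198562622 0.0020225837639237737 23.4583
the job is handed in; nothing more can be done
None
```

The job is handed in at about 23.5 s, but no verdict came back: the red iron is home and let go in its bay, and the brass iron is held still and clear of everything, teeth within a few millimetres of the focus point and in line with the tube by my camera measurements.

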